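# Turn a spice tin label-up and index it under the date coder

## Task

The spice tin on the rubber-topped infeed deck is lying on its label. Without picking it up, tip it over its long edges towards the rotary table, a quarter turn at a time, until the label is on top, and push it squarely home against the flat of the hub, centred on the loading station. Then turn the table one stop counter-clockwise (seen from above), so that it clicks in with the tin under the print head; keep clear of the head and leave the other containers where they stand.

Things in the scene. Friction and masses are not known exactly. Their poses are not given: they have to be found in the camera images.
- machine: The fixed coding machine: white base 300 x 300 mm, turntable on top, infeed deck on its -y side, coder post (22 mm thick, 250 mm high) at x = +215 mm. Origin on the bench on the turntable's axis, z up. The disc, 340 mm across with rubber pads, has its top 55 mm above the bench. Of its four stations the one on the -y side is for loading, the one on the +x side (next counter-clockwise) for coding.
- deck (a point): Middle of the infeed deck's top, level with the disc; axes as the machine's. The deck is 170 mm wide (x) and 251 mm long (y), at machine y = -425 to -173.5 mm, and meets the disc at its +y end. Non-slip rubber on top (friction 0.9 to 1.3; disc 0.75 to 1.1): a tin pushed at its foot slides; pushed near its top along an arc round its far lower edge it tips, falling past 45 degrees.
- rotary (a joint): Turntable angle, rad: 0 now, growing counter-clockwise seen from above. Turns all round with light friction (1 N at a knob, hardly coasting when pushed slowly); a spring ball clicks in at each quarter turn (0, 1.571, ...). It takes 4 to 6 N at a knob to free it; nearing a stop the table resists as much from 0.2 to 0.1 rad short, then is drawn in. Jerks make a tin slip on it.
- station (a point): On the turntable, turning with it: foot of the hub flat that faces the loading station at the start, mid-flat, at disc height. The hub is a square block, 120 x 120 mm and 14 mm high, each flat the back stop of a station. Axes (equal to the machine's at joint 0): x along the flat, -y outwards. A tin fully home has its centre at (0, -38, +38) mm in these axes.
- knob_a (a point): Middle of one of four push knobs (black, 19 mm across, on 14 mm steel pins that stand on the disc; tops 50 mm above the disc, this point 40 mm above it). They stand 153 mm from the axis, midway between stations; this one is at machine (-108, +108) mm at the start and can be pushed round the robot's side of the table with nothing in the way.
- tin: The tin: a closed tinplate box 110 mm long (x; lid with dark seam at the +x end), 76 x 76 mm in section (y, z), 0.3 to 0.65 kg. Origin at its centre. The white paper label (66 x 60 mm, brown bar) is on its -z face, underneath at the start: z points up at the start and must point down at the end. It starts with its length across the deck within 0.12 rad, and a free run to the table.
- print_head: Print head, a grey box 66 x 52 mm and 87 mm high, fixed over the coding station on an arm from the post. Origin in the middle of its underside, 87 mm above the disc: a tin lying on the disc passes under it with 11 mm to spare.
- coded_tin: Bystander on the bench: a like tin, already label up. Origin at its centre.
- tub_a: Bystander on the bench: a lidded clear tub 110 x 110 x 58 mm. Origin under its centre.
- tub_b: Bystander on the bench: a stack of two such tubs, 116 mm high. Origin under its centre.

How it is judged:
By the outcome, as a careful person would: the job done as asked, in the order asked, and still so for the second after the job is handed in, with the robot touching nothing.
It also fails if it takes over 72 s, if anything falls off the work surface, if the arm or the gripper's body presses on something with over 40 N, if the wrist force passes 120 N, or if a joint passes its speed limit or range.

## Robot

A 6-joint arm with a two-finger parallel gripper is mounted at the origin on the work surface. World frame = base frame: x ahead of the robot, y to its left, z up, the work surface at z = 0. Lengths are in m, angles in rad, forces in N, time in s.
With the tool pointing down it reaches from about 0.35 to 0.975 m from the base axis. Payload 17.4 kg.
Tool frame: the origin (TCP) lies at the very end of the fingers, on their centre line; the grasp point (between the pads) lies 19 mm behind it; z points along the fingers, y is the line along which they close (so a half turn about z gives the same grasp; the last joint's range is limited). The gripper opens to 85 mm and grips with 20 to 120 N. Pads are 22 mm wide; open, the fingers measure 114 mm over their backs; the gripper's body (76 mm by 85 mm) begins 54 mm behind the grasp point. The pads swing forward as they close: fully open they stand 13 mm farther back than shut.
Start: joints at [1.242, 0.116, 1.442, -0, 1.584, -0.038], TCP at [0.194, 0.647, 0.231] pointing down, gripper open.
Joint ranges: [-2.83, 2.83], [-0.83, 2.19], [0.07, 2.5], [-1.14, 4.28], [0.01, 3], [-2.97, 2.97]. Speed limits (rad/s): [1.89, 1.89, 2.22, 3.14, 3.14, 3.14].

## Interface

Orientations are given as a unit quaternion [x, y, z, w].
In Python, from workcell import env, cams gives the robot as it stands.
- The arm moves only by the tool step_arm, never from a script. Its argument "commands" is text: rows parted by semicolons, each of 6 numbers parted by spaces: the shift along the tool's x, y, z in mm, then the turn, a rotation vector about the tool's x, y, z in rad. In form: tx ty tz ax ay az; .... A call has 1 to 12 rows; each row shifts and turns the commanded pose from where the row before left it, along the tool's axes as they then stand; what a row does not reach is not made up. A row lasts 1/12 s, in which the tool goes at most 41.7 mm and 7.16 degrees, less where a joint would pass 70% of its speed; a pose out of reach is approached as far as the arm can. A call with a gripper value outside its range is refused whole. "claw" is the finger opening in mm, from 0 to 85.4, set as the call begins (left out, the last holds). The fingers move at their own pace and stop on an object; the grip force is fixed at half the most. Time passes only in rows, so rows that do not move let the fingers close. It gives the time, the measured TCP pose, the force, the opening and the grip force at its end, in the units of the state.
- env.get_obs(): the state, without advancing time (a new reading comes with each control period).
- cams.snapshot(name): name is "scene" or "top"; returns the picture (400x640x3 uint8, red, green, blue); there is no depth.
- cams.calibration(name): a dict with "fx", "fy", "cx", "cy" (pixels), "view" (4x4, takes a point from world to camera coordinates). Camera axes: x right, y up, looking along -z (the intrinsics and any distortion apply to the point x, -y, -z); pixel columns grow to the right and rows downward; lengths in m; the calibration is good to about 2 mm. A picture is of the moment at which its call begins. calibration takes no time and is no camera call.
- env.close_job(): hands the job in; it is judged then, once.
Trained networks look in the newest picture that a camera, given by its name, has taken for a name from the list of things; names that differ only in an ending like _2 or _b are one class to them, and where a whole thing is asked for, a point or a joint stands for the part that bears it (a point fixed in the world has none). Each returns a list of dicts, best first, with "confidence" (0 to 1); they miss things now and then, are a little off and sometimes report something else, mostly with a low value. They report only what shows in the picture. A call takes as long as a camera call.
- cams.search_frame(camera, thing): "bbox" ([left, top, right, bottom] in pixels, round what is visible of it).
- cams.spot_point(camera, thing): "at" ([row, column] in pixels: a listed point, or the origin of a listed thing).
The state is a dict: "time_s": time; "qpos": joint angles; "joint_vel": joint speeds; "effort": joint torques, N m; "ee_pos": TCP position; "tcp_rot": TCP orientation; "ft_force": force on the tool from outside, world axes, zero at the start; "moment": the same for the moment, N m; "grip_width": finger opening in m; "grip_force": force on a finger pad.
Only numpy, scipy, OpenCV 4.12 (cv2) and the standard library are available. Lean on these libraries where they do the work, as an engineer would, in place of code of your own. Each camera call takes 0.05 s, during which the arm holds its last target. There are 200 camera calls.

## Working session

There is one attempt and no reset: what is moved stays moved. The work goes in short steps, Python scripts to look and compute and a tool call to move; the robot and the scene stay as the last step left them, time stands still between calls to the robot, and variables do not carry over. Pictures are saved under pics/ and viewed, at most 10 in all, crops included, and the job is handed in when it is done.

Besides the shell and the picture viewer there is one more tool, called after "Request:" by a JSON object that holds its "op" and its "data". step_arm: Moves the arm, as the interface text tells. Its arguments: {"type":"object","properties":{"commands":{"type":"string"},"claw":{"type":"number"}},"required":["commands"]}

```bash
mkdir -p pics
cat > h.py <<'E'
import numpy as np, cv2
from workcell import env, cams
from scipy.spatial.transform import Rotation as R
def ray(cam,rc):
    c=cams.calibration(cam);V=np.array(c["view"])
    d=np.array([(rc[1]-c["cx"])/c["fx"],-(rc[0]-c["cy"])/c["fy"],-1.])
    return -V[:3,:3].T@V[:3,3], V[:3,:3].T@d
def onz(cam,rc,z):
    o,d=ray(cam,rc);return o+d*(z-o[2])/d[2]
def proj(cam,p):
    c=cams.calibration(cam);V=np.array(c["view"]);q=V[:3,:3]@np.array(p)+V[:3,3]
    return np.array([c["cy"]-c["fy"]*q[1]/-q[2], c["cx"]+c["fx"]*q[0]/-q[2]])
def snap(cam,n):
    im=cams.snapshot(cam);cv2.imwrite(f"pics/{n}.png",im[:,:,::-1]);return im
E
python3 - <<'E'
from h import *
np.set_printoptions(precision=4,suppress=True)
for c in("scene","top"):
    snap(c,c+"0"); k=cams.calibration(c); print(c,{a:b for a,b in k.items() if a!="view"},ray(c,[200,320]))
    for t,z in(("machine",0),("deck",.055),("station",.055),("knob_a",.095),("tin",.093),("print_head",.142),("rotary",.055)):
        try:
            for r in cams.spot_point(c,t)[:2]: print(t,r,onz(c,r["at"],z))
        except Exception as e: print(t,e)
print(env.get_obs())
E
```

```text
scene {'fx': 466.953507027715, 'fy': 466.953507027715, 'cx': 321.03472735084927, 'cy': 204.6165411586941} (array([1.1147, 1.0965, 1.1928]), array([-0.3719, -0.6619, -0.6509]))
machine {'at': [250.9, 303.2], 'confidence': 0.62} [0.6182 0.0918 0.    ]
deck {'at': [187.6, 269.2], 'confidence': 0.92} [ 0.5989 -0.2218  0.055 ]
deck {'at': [241.3, 351.2], 'confidence': 0.72} [0.4786 0.1794 0.055 ]
station {'at': [226.7, 296.9], 'confidence': 0.68} [0.606  0.0247 0.055 ]
knob_a {'at': [239.1, 353.9], 'confidence': 0.79} [0.4878 0.2075 0.095 ]
knob_a {'at': [227.8, 282.9], 'confidence': 0.39} [0.6675 0.0437 0.095 ]
tin {'at': [174.3, 270.6], 'confidence': 0.8} [ 0.5772 -0.2494  0.093 ]
print_head {'at': [228.6, 278.1], 'confidence': 0.61} [0.7017 0.0844 0.142 ]
rotary it knows: coded_tin, deck, knob, machine, print_head, station, tin, tub
top {'fx': 497.1397640567292, 'fy': 497.1397640567292, 'cx': 319.62207948397565, 'cy': 198.87428101888497} (array([0.3564, 0.0517, 1.5521]), array([ 0.081 ,  0.0015, -0.9967]))
machine {'at': [160.8, 309.8], 'confidence': 0.56} [0.6061 0.0876 0.    ]
deck {
[... 232 characters left out ...]
, 423.4], 'confidence': 0.72} [ 0.5831 -0.2511  0.093 ]
print_head {'at': [117.8, 309.9], 'confidence': 0.72} [0.7086 0.0858 0.142 ]
rotary it knows: coded_tin, deck, knob, machine, print_head, station, tin, tub
{'time_s': 0.7, 'qpos': array([ 1.2422,  0.116 ,  1.4416,  0.    ,  1.584 , -0.0378]), 'joint_vel': array([ 0.0009, -0.0005,  0.001 , -0.0021,  0.0007, -0.0005]), 'effort': array([ -0.002 , -73.1508, -63.26  ,  -0.0001,  -0.0002,   0.0001]), 'ee_pos': array([0.1935, 0.6467, 0.2313]), 'tcp_rot': array([ 0.1449,  0.9894,  0.    , -0.    ]), 'ft_force': array([ 0.5347, -0.7139,  0.2733]), 'moment': array([-0.013 ,  0.0305, -0.017 ]), 'grip_force': 0.0, 'grip_width': 0.08551454557315614}
```

View pics/scene0.png

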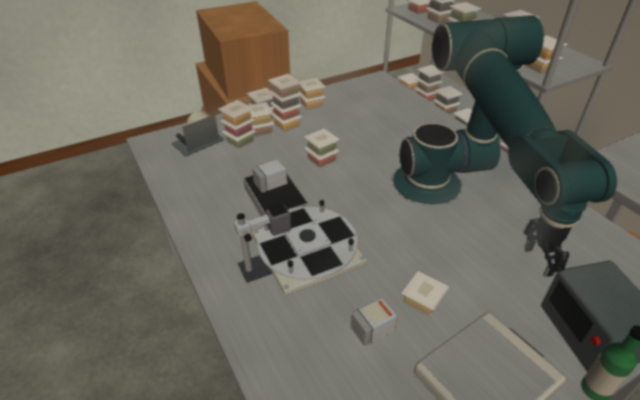

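View pics/top0.png

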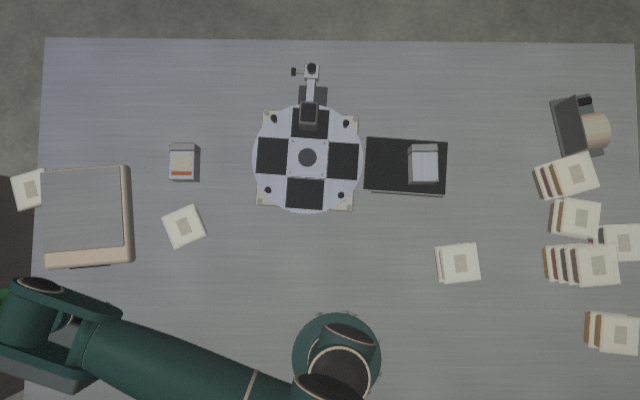

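The scene view shows the deck with the tin beyond the table. In the top view the disc is centred near column 308, row 158, the deck spans columns 365–448 and rows 137–195, and the tin is near (165, 424). The machine axes are roughly parallel to the world axes. Next I'll refine these with rectified crops.

```bash
cat >> h.py <<'E'
def rect(cam,im,z,x0,x1,y0,y1,s=1000.):
    # rows: x descending, cols: y descending, s px per m
    P=[(x1,y1),(x1,y0),(x0,y0),(x0,y1)]
    src=np.float32([proj(cam,(x,y,z))[::-1] for x,y in P])
    w,h=int((y1-y0)*s),int((x1-x0)*s)
    return cv2.warpPerspective(im,cv2.getPerspectiveTransform(src,np.float32([(0,0),(w,0),(w,h),(0,h)])),(w,h),flags=cv2.INTER_CUBIC)
E
python3 - <<'E'
from h import *
im=cv2.imread("pics/top0.png")
a=rect("top",im,.055,.40,.80,-.4,.3,1000)
b=rect("top",im,.131,.48,.68,-.4,-.05,2000)
cv2.imwrite("pics/r.png",np.vstack([cv2.resize(a,(700,400)),cv2.resize(b,(700,400))])[:800])
cv2.imwrite("pics/ra.png",a);cv2.imwrite("pics/rb.png",b)
g=cv2.cvtColor(a,cv2.COLOR_BGR2GRAY)
# dark components
m=(g<60).astype(np.uint8)
n,l,s,c=cv2.connectedComponentsWithStats(m)
for i in range(1,n):
    if s[i,4]>800:
        r=cv2.minAreaRect(np.argwhere(l==i)[:,::-1].astype(np.float32))
        print(s[i],"centre world",.8-r[0][1]/1000,.3-r[0][0]/1000,r[1],r[2])
E
```

```text
[ 184   24   45   57 2315] centre world 0.7481650924682618 0.09379714965820313 (44.08877944946289, 55.425899505615234) 2.4895529747009277
[ 156   40  113   93 5689] centre world 0.7156331634521484 0.08781398010253905 (108.5807113647461, 91.61597442626953) 3.6913859844207764
[  378   127   254   172 26567] centre world 0.5872292022705079 -0.20407153320312504 (245.35992431640625, 158.3100128173828) 3.458724021911621
[  51  133   93  112 9310] centre world 0.6117784423828125 0.2020123062133789 (88.64110565185547, 107.50091552734375) 3.1798298358917236
[ 267  146   94  112 9412] centre world 0.5989649658203126 -0.01306033325195316 (88.70191955566406, 107.72731018066406) 3.5763344764709473
[ 143  256  113   94 9294] centre world 0.49792916870117193 0.10093804931640624 (108.15989685058594, 88.07115936279297) 3.814074993133545
```

View pics/ra.png

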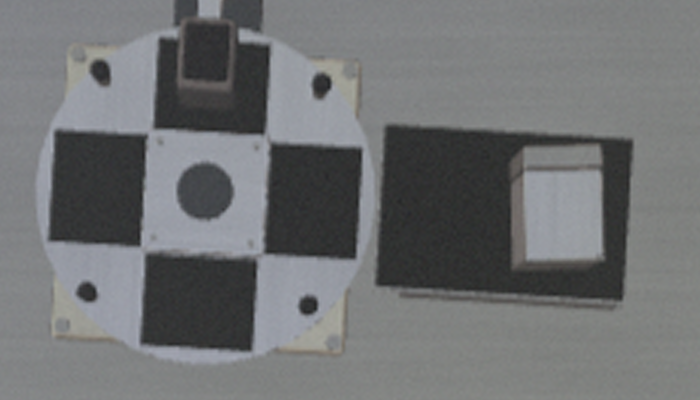

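View pics/rb.png

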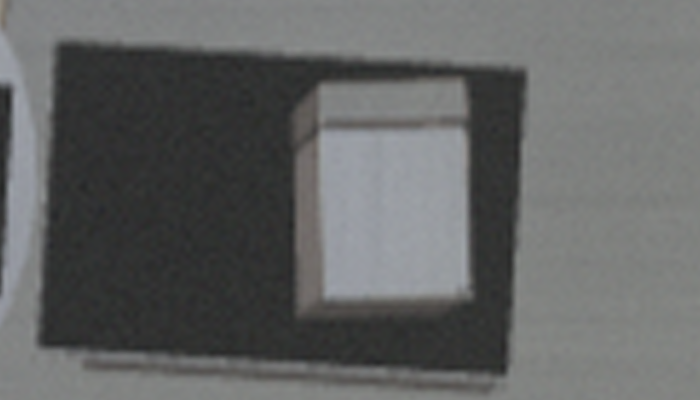

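```bash
cat >> h.py <<'E'
C=np.array([.6054,.0945,.055]);YAW=-.060
MR=R.from_euler('z',YAW)
def m2w(p): return C+MR.apply(np.array(p)/1000.)   # machine mm (z above disc) -> world m
def w2m(p): return MR.inv().apply(np.array(p)-C)*1000
def state():
    o=env.get_obs();r=R.from_quat(o["tcp_rot"]);
    x=(MR.inv()*r).as_matrix()
    print("t",round(o["time_s"],2),"machine mm",w2m(o["ee_pos"]).round(1),"toolx err",np.arctan2(-x[0,0],x[1,0]).round(4),"zaxis",x[:,2].round(4),"F",MR.inv().apply(o["ft_force"]).round(1),"w",round(o["grip_width"]*1000,1))
    return o,r
E
python3 - <<'E'
from h import *
o,r=state()
tgt=R.from_matrix(MR.as_matrix()@np.array([[0,1,0],[1,0,0],[0,0,-1.]]))
rv=(r.inv()*tgt).as_rotvec();print("turn",rv)
A=np.array([.40,.22,.25]);d=(A-o["ee_pos"])/12*1000
for i in range(12):
    print((r*R.from_rotvec(rv*i/12)).inv().apply(d).round(0),(rv/12).round(3))
print("A machine",w2m(A))
E
```

```text
t 0.7 machine mm [-444.2  526.5  176.3] toolx err 1.34 zaxis [-0.  0. -1.] F [ 0.6 -0.7  0.3] w 85.5
turn [ 1.78525912e-05 -2.43872263e-05  1.34002218e+00]
[-27. -29.  -2.] [ 0.    -0.     0.112]
[-30. -26.  -2.] [ 0.    -0.     0.112]
[-32. -22.  -2.] [ 0.    -0.     0.112]
[-35. -19.  -2.] [ 0.    -0.     0.112]
[-37. -15.  -2.] [ 0.    -0.     0.112]
[-38. -11.  -2.] [ 0.    -0.     0.112]
[-39.  -6.  -2.] [ 0.    -0.     0.112]
[-39.  -2.  -2.] [ 0.    -0.     0.112]
[-39.   3.  -2.] [ 0.    -0.     0.112]
[-39.   7.  -2.] [ 0.    -0.     0.112]
[-38.  11.  -2.] [ 0.    -0.     0.112]
[-36.  15.  -2.] [ 0.    -0.     0.112]
A machine [-212.55587372  112.95756083  195.        ]
```

Request:
{"op": "step_arm", "data": {"commands": "-27 -29 -2 0 0 0.112; -30 -26 -2 0 0 0.112; -32 -22 -2 0 0 0.112; -35 -19 -2 0 0 0.112; -37 -15 -2 0 0 0.112; -38 -11 -2 0 0 0.112; -39 -6 -2 0 0 0.112; -39 -2 -2 0 0 0.112; -39 3 -2 0 0 0.112; -39 7 -2 0 0 0.112; -38 11 -2 0 0 0.112; -36 15 -2 0 0 0.108", "claw": 60}}

```text
time_s: 1.7
ee_pos: [0.3994, 0.2186, 0.2558]
tcp_rot: [0.73, 0.684, 0.0, 0.0]
ft_force: [0.6, 0.7, -0.1]
grip_width: 0.0602
grip_force: 0.0
```

```bash
python3 -c "
from h import *
state()"
```

```text
t 1.7 machine mm [-213.   111.5  200.8] toolx err -0.0054 zaxis [ 8.e-04  4.e-04 -1.e+00] F [ 0.5  0.7 -0.1] w 60.2
```

Request:
{"op": "step_arm", "data": {"commands": "-38 14 4 0 0 0; -38 14 4 0 0 0; -38 14 4 0 0 0; -38 14 4 0 0 0; -38 14 4 0 0 0; -38 14 4 0 0 0; -38 14 4 0 0 0; -38 14 4 0 0 0; -38 14 4 0 0 0; -38 14 4 0 0 0; -38 14 4 0 0 0; -38 14 4 0 0 0"}}

```text
time_s: 2.7
ee_pos: [0.5396, -0.2471, 0.2072]
tcp_rot: [0.728, 0.685, 0.0, 0.0]
ft_force: [0.0, 1.6, 0.6]
grip_width: 0.06
grip_force: 0.0
```

Request:
{"op": "step_arm", "data": {"commands": "-30 22 5 0 0 0; -35 22 5 0 0 0; 0 0 20 0 0 0; 0 0 30 0 0 0; 0 0 30 0 0 0; 0 0 20 0 0 0; 0 0 10 0 0 0; 0 0 0 0 0 0; 0 0 0 0 0 0"}}

```text
time_s: 3.45
ee_pos: [0.5798, -0.3125, 0.0881]
tcp_rot: [0.728, 0.686, 0.0, 0.0]
ft_force: [1.1, -0.4, 0.0]
grip_width: 0.0601
grip_force: 0.0
```

```bash
python3 -c "
from h import *
state()"
```

```text
t 3.45 machine mm [  -1.2 -407.8   33.1] toolx err 0.0 zaxis [ 4.e-04 -2.e-04 -1.e+00] F [ 1.2 -0.3  0. ] w 60.1
```

Request:
{"op": "step_arm", "data": {"commands": "3 1 9 0 0 0; 4 0 9 0 0 0; 3 0 0 0 0 0; 3 0 0 0 0 0; 3 0 0 0 0 0; 3 0 0 0 0 0; 3 0 0 0 0 0; 3 0 0 0 0 0; 3 0 0 0 0 0; 3 0 0 0 0 0; 2 0 0 0 0 0; 1 0 0 0 0 0"}}

```text
time_s: 4.45
ee_pos: [0.583, -0.2787, 0.0702]
tcp_rot: [0.728, 0.686, 0.0, 0.001]
ft_force: [-0.8, -5.7, 3.5]
grip_width: 0.0603
grip_force: 0.0
```

```bash
python3 -c "
from h import *
state()
im=snap('top','t1')
b=rect('top',im[:,:,::-1].copy(),.131,.48,.68,-.4,-.05,2000);cv2.imwrite('pics/t1r.png',b)"
```

```text
t 4.45 machine mm [   0.  -373.9   15.2] toolx err -0.0001 zaxis [ 0.0014 -0.0012 -1.    ] F [-0.5 -5.7  3.5] w 60.3
```

View pics/t1r.png

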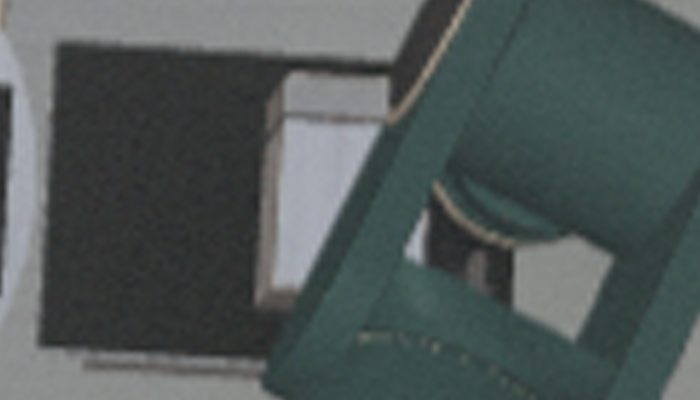

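The tin is now square, centred at about machine x +1, y −324, with its front edge at −286. Next I raise the fingers to about 60 mm and start the first tip.

Request:
{"op": "step_arm", "data": {"commands": "-5 0 0 0 0 0; 0 1 -15 0 0 0; 0 0 -15 0 0 0; 0 0 -15 0 0 0; 3 0 0 0 0 0; 2 0 0 0 0 0; 2.2 0 -2.5 0 0 0; 2.2 0 -2.5 0 0 0; 2.4 0 -2.4 0 0 0; 2.4 0 -2.4 0 0 0; 2.5 0 -2.3 0 0 0; 2.5 0 -2.3 0 0 0"}}

```text
time_s: 5.5
ee_pos: [0.5843, -0.2639, 0.1286]
tcp_rot: [0.728, 0.686, -0.0, -0.0]
ft_force: [0.7, -2.1, 0.1]
grip_width: 0.06
grip_force: 0.6
```

Request:
{"op": "step_arm", "data": {"commands": "2.6 0 -2.1 0 0 0; 2.7 0 -2 0 0 0; 2.8 0 -1.9 0 0 0; 2.8 0 -1.9 0 0 0; 2.9 0 -1.7 0 0 0; 3 0 -1.6 0 0 0; 3 0 -1.5 0 0 0; 3.1 0 -1.4 0 0 0; 3.1 0 -1.3 0 0 0; 3.2 0 -1.2 0 0 0; 3.2 0 -1.1 0 0 0; 3.2 0 -1 0 0 0"}}

```text
time_s: 6.5
ee_pos: [0.5866, -0.2285, 0.1475]
tcp_rot: [0.728, 0.686, 0.0, -0.0]
ft_force: [0.7, -0.2, -0.9]
grip_width: 0.06
grip_force: 0.2
```

```bash
python3 -c "
from h import *
state()
im=snap('scene','s1');cv2.imwrite('pics/s1c.png',cv2.resize(im[110:280,180:380,::-1],(800,600)[:1]+(600,)[:1] if 0 else (700,595)))"
```

```text
t 6.5 machine mm [   0.6 -323.5   92.5] toolx err 0.0001 zaxis [-0.e+00  1.e-04 -1.e+00] F [ 0.7 -0.1 -0.9] w 60.0
```

View pics/s1c.png

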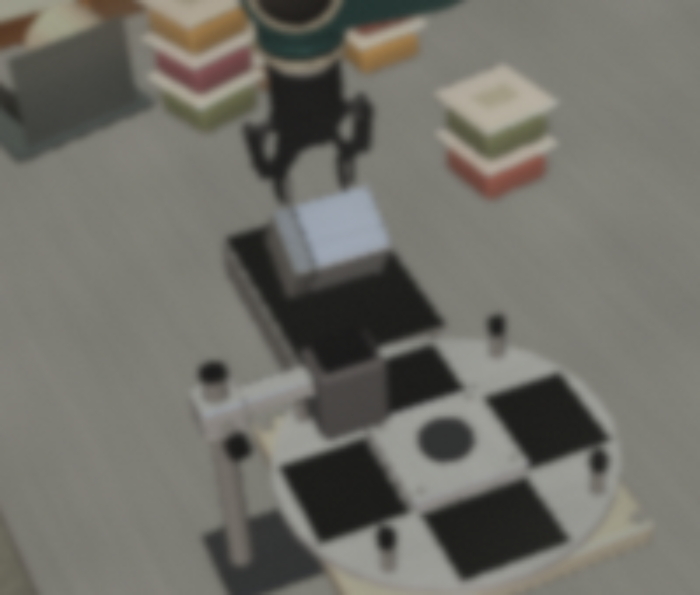

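The tin is tilted about 36° and still on its far edge. I'll continue past 45°.

Request:
{"op": "step_arm", "data": {"commands": "3.3 0 -0.9 0 0 0; 3.3 0 -0.7 0 0 0; 2.5 0 -0.4 0 0 0; 2.5 0 -0.3 0 0 0; 2 0 -0.2 0 0 0; 2 0 -0.1 0 0 0; 2 0 0 0 0 0; 2 0 0 0 0 0; 2 0 0 0 0 0; 2 0 0 0 0 0; 2 0 0 0 0 0; 2 0 0 0 0 0"}}

```text
time_s: 7.55
ee_pos: [0.5882, -0.2011, 0.1499]
tcp_rot: [0.728, 0.686, -0.0, -0.0]
ft_force: [-0.3, 0.3, -0.6]
grip_width: 0.0604
grip_force: 0.0
```

Request:
{"op": "step_arm", "data": {"commands": "-20 0 -8 0 0 0; -41 0 0 0 0 0; -41 0 0 0 0 0; -25 0 0 0 0 0; 0 0 0 0 0 0"}}

```text
time_s: 7.97
ee_pos: [0.5798, -0.3321, 0.1575]
tcp_rot: [0.729, 0.684, -0.0, 0.0]
ft_force: [-0.3, -0.0, 0.0]
grip_width: 0.06
grip_force: 0.0
```

```bash
cat >> h.py <<'E'
def tinpose(n,cam="top"):
    im=snap(cam,n)
    b=rect(cam,im[:,:,::-1].copy(),.131,.48,.68,-.4,.10,1500);cv2.imwrite(f'pics/{n}r.png',b)
    for r in cams.spot_point(cam,"tin")[:2]: print("tin",r,w2m(onz(cam,r["at"],.093)).round(1))
    for r in cams.search_frame(cam,"tin")[:2]: print("bbox",r)
E
python3 -c "
from h import *
state();tinpose('t2')"
```

```text
t 7.97 machine mm [  -0.  -427.4  102.5] toolx err -0.0032 zaxis [-6.e-04 -7.e-04 -1.e+00] F [-0.2 -0.1  0. ] w 60.0
tin {'at': [162.9, 394.2], 'confidence': 0.74} [  -2.  -259.7   38. ]
bbox {'bbox': [254.7, 101.1, 358.9, 213.1], 'confidence': 0.74}
bbox {'bbox': [377.2, 141.6, 407.9, 181.4], 'confidence': 0.66}
```

View pics/t2r.png

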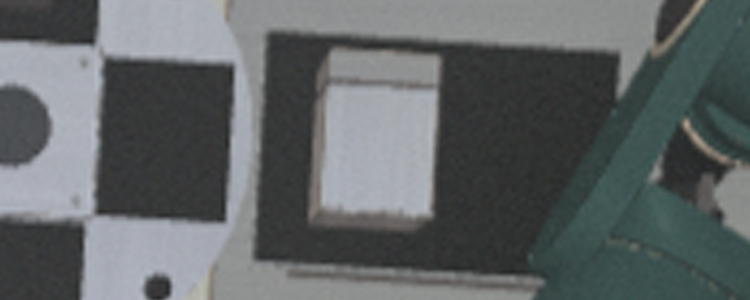

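The first tip landed cleanly: centre at about (1, −249) and square. I'll do the second tip the same way.

Request:
{"op": "step_arm", "data": {"commands": "38 0 0 0 0 0; 39 0 0 0 0 0; 39 0 0 0 0 0.003; 0 1 14 0 0 0; 0 0 14 0 0 0; 0 0 14 0 0 0; 5 0 0 0 0 0; 4 0 0 0 0 0; 3 0 0 0 0 0; 0 0 0 0 0 0"}}

```text
time_s: 8.95
ee_pos: [0.5895, -0.2006, 0.1167]
tcp_rot: [0.729, 0.684, 0.0, 0.0]
ft_force: [-0.1, -1.5, -1.1]
grip_width: 0.0599
grip_force: 0.6
```

```bash
python3 -c "
from h import *
state()"
```

```text
t 8.95 machine mm [   1.8 -295.5   61.7] toolx err -0.0034 zaxis [ 7.e-04 -5.e-04 -1.e+00] F [-0.  -1.5 -1.1] w 59.9
```

Request:
{"op": "step_arm", "data": {"commands": "2.2 0 -2.5 0 0 -0.003; 2.2 0 -2.5 0 0 0; 2.4 0 -2.4 0 0 0; 2.4 0 -2.4 0 0 0; 2.5 0 -2.3 0 0 0; 2.5 0 -2.3 0 0 0; 2.6 0 -2.1 0 0 0; 2.7 0 -2 0 0 0; 2.8 0 -1.9 0 0 0; 2.8 0 -1.9 0 0 0; 2.9 0 -1.7 0 0 0; 3 0 -1.6 0 0 0"}}

```text
time_s: 9.95
ee_pos: [0.5912, -0.1691, 0.1418]
tcp_rot: [0.728, 0.686, 0.0, -0.0]
ft_force: [-0.4, -1.6, -0.6]
grip_width: 0.0602
grip_force: 0.3
```

Request:
{"op": "step_arm", "data": {"commands": "3 0 -1.5 0 0 0; 3.1 0 -1.4 0 0 0; 3.1 0 -1.3 0 0 0; 3.2 0 -1.2 0 0 0; 3.2 0 -1.1 0 0 0; 3 0 -1 0 0 0; 3 0 -0.9 0 0 0; 3 0 -0.7 0 0 0; 2.5 0 -0.4 0 0 0; 2.5 0 -0.3 0 0 0; 2 0 -0.2 0 0 0; 2 0 -0.1 0 0 0"}}

```text
time_s: 10.95
ee_pos: [0.5933, -0.1357, 0.1519]
tcp_rot: [0.728, 0.686, 0.0, 0.0]
ft_force: [-0.8, -0.2, 2.0]
grip_width: 0.0601
grip_force: 0.8
```

Request:
{"op": "step_arm", "data": {"commands": "2 0 0 0 0 0; 2 0 0 0 0 0; 2 0 0 0 0 0; 2 0 0 0 0 0; 2 0 0 0 0 0; 2 0 0 0 0 0; -20 0 -8 0 0 0; -41 0 0 0 0 0; -41 0 0 0 0 0; 0 0 0 0 0 0"}}

```text
time_s: 11.78
ee_pos: [0.5871, -0.2308, 0.1596]
tcp_rot: [0.729, 0.684, -0.001, 0.001]
ft_force: [0.3, -0.1, 0.2]
grip_width: 0.0599
grip_force: 0.0
```

```bash
python3 -c "
from h import *
state();tinpose('t3')"
```

```text
t 11.78 machine mm [   1.2 -325.9  104.6] toolx err -0.003 zaxis [-1.0e-04 -1.7e-03 -1.0e+00] F [ 0.3 -0.1  0.2] w 59.9
tin {'at': [157.3, 365.6], 'confidence': 0.77} [   8.6 -174.1   38. ]
```

View pics/t3r.png

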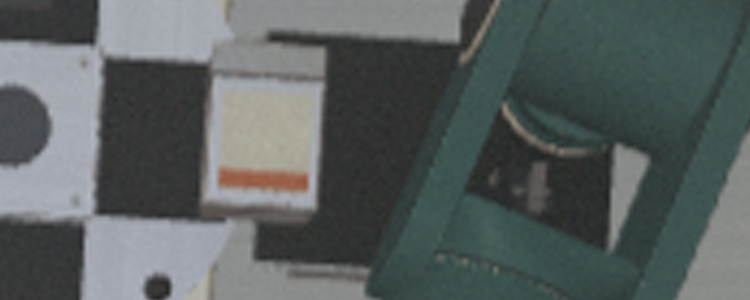

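The tin is label up at about (1, −173) and square. Now I descend behind it and push at the foot.

Request:
{"op": "step_arm", "data": {"commands": "30 0 0 0 0 -0.003; 30 0 0 0 0 0; 30 0 0 0 0 0; 0 0 25 0 0 0; 0 0 30 0 0 0; 0 0 25 0 0 0; 0 0 12 0 0 0; 4 0 0 0 0 0; 4 0 0 0 0 0; 4 0 0 0 0 0; 4 0 0 0 0 0; 4 0 0 0 0 0"}}

```text
time_s: 12.93
ee_pos: [0.5949, -0.1159, 0.0695]
tcp_rot: [0.727, 0.687, 0.001, 0.001]
ft_force: [0.1, -6.0, 3.5]
grip_width: 0.06
grip_force: 0.7
```

Request:
{"op": "step_arm", "data": {"commands": "4 0 0 0 0 0; 4 0 0 0 0 0; 4 0 0 0 0 0; 4 0 0 0 0 0; 4 0 0 0 0 0; 4 0 0 0 0 0; 4 0 0 0 0 0; 4 0 0 0 0 0; 4 0 0 0 0 0; 4 0 0 0 0 0; 4 0 0 0 0 0; 3 0 0 0 0 0"}}

```text
time_s: 13.93
ee_pos: [0.5975, -0.0689, 0.0693]
tcp_rot: [0.727, 0.687, 0.0, 0.001]
ft_force: [-0.0, -5.5, 4.2]
grip_width: 0.0601
grip_force: 0.6
```

```bash
python3 -c "
from h import *
state()"
```

```text
t 13.93 machine mm [   1.9 -163.5   14.3] toolx err 0.0029 zaxis [ 2.2e-03 -7.0e-04 -1.0e+00] F [ 0.3 -5.5  4.2] w 60.1
```

Request:
{"op": "step_arm", "data": {"commands": "3 0 0 0 0 0.002; 3 0 0 0 0 0; 3 0 0 0 0 0; 2 0 0 0 0 0; 1.5 0 0 0 0 0; 1 0 0 0 0 0; 1 0 0 0 0 0; 0 0 0 0 0 0"}}

```text
time_s: 14.6
ee_pos: [0.5983, -0.0545, 0.0691]
tcp_rot: [0.728, 0.686, 0.001, 0.001]
ft_force: [-0.4, -3.9, 4.2]
grip_width: 0.0603
grip_force: 0.3
```

```bash
python3 -c "
from h import *
state()"
```

```text
t 14.6 machine mm [   1.8 -149.1   14.1] toolx err 0.001 zaxis [ 2.e-03 -5.e-04 -1.e+00] F [-0.2 -3.9  4.2] w 60.3
```

Request:
{"op": "step_arm", "data": {"commands": "1 0 0 0 0 0; 1 0 0 0 0 0; 1 0 0 0 0 0; 0 0 0 0 0 0"}}

```text
time_s: 14.93
ee_pos: [0.5984, -0.0515, 0.069]
tcp_rot: [0.728, 0.686, 0.0, 0.001]
ft_force: [-0.9, -3.5, 2.7]
grip_width: 0.06
grip_force: 0.4
```

Request:
{"op": "step_arm", "data": {"commands": "1 0 0 0 0 0; 1 0 0 0 0 0; 0 0 0 0 0 0"}}

```text
time_s: 15.18
ee_pos: [0.5984, -0.0508, 0.0691]
tcp_rot: [0.728, 0.686, -0.0, 0.002]
ft_force: [-1.9, -15.6, 7.6]
grip_width: 0.0598
grip_force: 4.6
```

Request:
{"op": "step_arm", "data": {"commands": "0.7 0 0 0 0 0; 0.7 0 0 0 0 0; 0 0 0 0 0 0"}}

```text
time_s: 15.43
ee_pos: [0.5985, -0.0506, 0.0694]
tcp_rot: [0.728, 0.686, -0.001, 0.002]
ft_force: [-4.5, -26.3, 9.5]
grip_width: 0.06
grip_force: 8.7
```

Request:
{"op": "step_arm", "data": {"commands": "-3 0 0 0 0 0; -10 0 0 0 0 0; -35 0 0 0 0 0; -30 0 -20 0 0 0; 0 0 -35 0 0 0; 0 0 -35 0 0 0; 0 -20 -35 0 0 0; 0 -40 0 0 0 0; 0 -40 0 0 0 0; 0 -40 0 0 0 0; 0 -30 0 0 0 0; 0 0 0 0 0 0"}}

```text
time_s: 16.43
ee_pos: [0.4203, -0.1156, 0.1936]
tcp_rot: [0.728, 0.686, 0.001, 0.001]
ft_force: [-0.8, -0.8, 0.6]
grip_width: 0.0602
grip_force: 0.0
```

```bash
python3 -c "
from h import *
state();tinpose('t4')
b=cv2.imread('pics/t4.png')
cv2.imwrite('pics/t4r.png',rect('top',b,.131,.50,.72,-.15,.15,2500))"
```

```text
t 16.43 machine mm [-172.2 -220.8  138.6] toolx err 0.0007 zaxis [ 1.8e-03 -2.0e-04 -1.0e+00] F [-0.8 -0.8  0.6] w 60.2
tin {'at': [159.2, 339.9], 'confidence': 0.9} [ -2.5 -98.5  38. ]
bbox {'bbox': [327.4, 138.6, 356.2, 178.2], 'confidence': 0.63}
```

View pics/t4r.png

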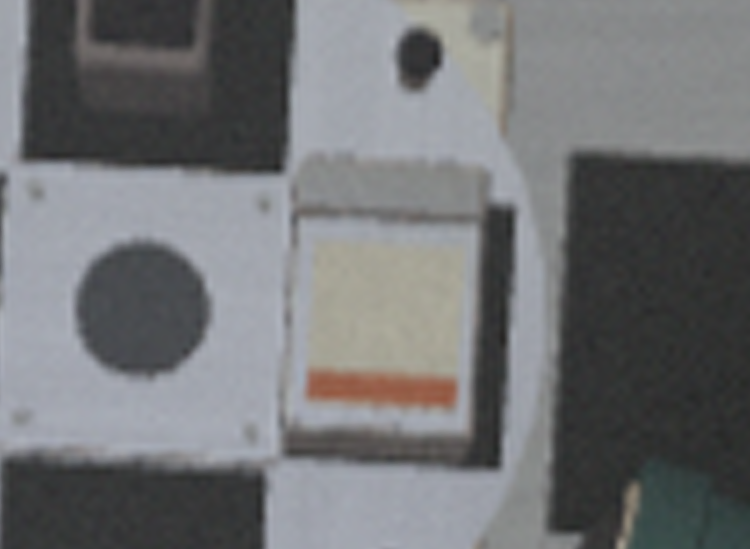

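```bash
python3 -c "
from h import *
def prof(cam,y,z,xs):
    b=cv2.cvtColor(cv2.imread('pics/%s.png'%cam[1]),cv2.COLOR_BGR2GRAY).astype(np.float32)
    out=[]
    for x in xs:
        v=[]
        for yy in np.linspace(y-25,y+25,40):
            r,c=proj(cam[0],m2w((x,yy,z))); v.append(cv2.getRectSubPix(b,(1,1),(float(c),float(r)))[0,0])
        out.append(np.mean(v))
    return np.array(out)
snap('scene','s4')
for cam,y in ((('top','t4'),-98),(('top','t3'),-173),(('scene','s4'),-98)):
    for r in ((44,68),(-68,-44)):
        xs=np.arange(r[0],r[1],1.5); print(cam,r,prof(cam,y,76,xs).round(0).astype(int).tolist())
"
```

```text
('top', 't4') (44, 68) [137, 137, 137, 136, 136, 136, 136, 138, 144, 152, 160, 166, 166, 166, 166, 167]
('top', 't4') (-68, -44) [153, 137, 113, 87, 76, 81, 85, 84, 86, 97, 113, 134, 151, 160, 165, 164]
('top', 't3') (44, 68) [139, 139, 139, 139, 139, 138, 134, 125, 114, 99, 89, 90, 97, 108, 120, 132]
('top', 't3') (-68, -44) [92, 92, 93, 92, 93, 93, 91, 89, 89, 99, 114, 134, 151, 162, 167, 168]Traceback (most recent call last):
  File "<string>", line 15, in <module>
    xs=np.arange(r[0],r[1],1.5); print(cam,r,prof(cam,y,76,xs).round(0).astype(int).tolist())
                                             ~~~~^^^^^^^^^^^^^
  File "<string>", line 9, in prof
    r,c=proj(cam[0],m2w((x,yy,z))); v.append(cv2.getRectSubPix(b,(1,1),(float(c),float(r)))[0,0])
        ~~~~^^^^^^^^^^^^^^^^^^^^^^
  File "h.py", line 11, in proj
    c=cams.calibration(cam);V=np.array(c["view"]);q=V[:3,:3]@np.array(p)+V[:3,3]
ValueError: time passes only in moves, steps and waits
```

The tin is label up, flush with the hub and centred within about 2 mm, which is good enough. I'm closing the fingers and moving to knob_a.

Request:
{"op": "step_arm", "data": {"commands": "38 9 0 0 0 0; 39 9.5 0 0 0 0; 39 9.5 0 0 0 0; 39 9.5 0 0 0 0; 39 9.5 0 0 0 0; 39 9.5 0 0 0 0; 39 9.5 0 0 0 0; 39 9 0 0 0 0; 38 9 0 0 0 0; 0 0 0 0 0 0.11; 0 0 0 0 0 0.11; 0 0 0 0 0 0.11", "claw": 0}}

```text
time_s: 17.63
ee_pos: [0.5288, 0.229, 0.1913]
tcp_rot: [0.831, 0.556, -0.001, -0.0]
ft_force: [-0.4, 0.1, -0.2]
grip_width: 0.0001
grip_force: 0.0
```

Request:
{"op": "step_arm", "data": {"commands": "0 0 0 0 0 0.11; 0 0 0 0 0 0.11; 0 0 0 0 0 0.12; 0 0 0 0 0 0.115; 0 0 30 0 0 0; 0 0 30 0 0 0; 0 0 0 0 0 0; 0 0 0 0 0 0"}}

```text
time_s: 18.3
ee_pos: [0.528, 0.2277, 0.1312]
tcp_rot: [0.935, 0.356, -0.002, -0.0]
ft_force: [0.2, 0.5, 0.6]
grip_width: 0.0002
grip_force: 0.0
```

```bash
python3 -c "
from h import *
o,r=state(); print('delta in tool mm to (-88,128.4,25):', r.inv().apply(m2w((-88,128.4,25))-o['ee_pos'])*1000)
snap('top','t5')
for q in cams.spot_point('top','knob_a')[:4]: print(q,w2m(onz('top',q['at'],.095)).round(1))"
```

```text
t 18.3 machine mm [-85.3 128.3  76.2] toolx err -0.7836 zaxis [-0.0036 -0.0015 -1.    ] F [0.1 0.5 0.6] w 0.2
delta in tool mm to (-88,128.4,25): [-1.68761122 -1.9282499  51.25069474]
{'at': [186.3, 268.3], 'confidence': 0.59} [-98.5 106.5  40. ]
```

Request:
{"op": "step_arm", "data": {"commands": "-1 -2 25 0 0 0; 0 0 26 0 0 0; -2 0 0 0 0 0; -2 0 0 0 0 0; -2 0 0 0 0 0; -1 0 0 0 0 0; 0 0 0 0 0 0"}}

```text
time_s: 18.98
ee_pos: [0.5215, 0.2238, 0.0836]
tcp_rot: [0.935, 0.355, 0.001, 0.0]
ft_force: [0.1, -1.2, 1.0]
grip_width: 0.0001
grip_force: 0.0
```

```bash
python3 -c "
from h import *
o,r=state(); p=w2m(o['ee_pos']);k=np.array([-108.2,108.2]);print('along push',(k-p[:2])@[-.7071,-.7071],'radial',p[:2]@[-.7071,.7071])"
```

```text
t 18.98 machine mm [-91.5 124.   28.6] toolx err -0.7841 zaxis [ 2.2e-03  9.0e-04 -1.0e+00] F [ 0.2 -1.2  1. ] w 0.1
along push 22.946171116131282 radial 152.40187240749125
```

Request:
{"op": "step_arm", "data": {"commands": "-1.2 0 0 0 0 0; -1.2 0 0 0 0 0; -2.3 -0.3 0 0 0 -0.015; -2.3 -0.3 0 0 0 -0.015; -3.1 -0.4 0 0 0 -0.02; -3.1 -0.4 0 0 0 -0.02; -4.6 -0.55 0 0 0 -0.03; -4.6 -0.55 0 0 0 -0.03; -4.6 -0.55 0 0 0 -0.03; -4.6 -0.55 0 0 0 -0.03; -4.6 -0.55 0 0 0 -0.03; -4.6 -0.55 0 0 0 -0.03"}}

```text
time_s: 19.98
ee_pos: [0.4894, 0.1963, 0.0815]
tcp_rot: [0.883, 0.47, -0.0, 0.0]
ft_force: [0.2, -0.1, -0.0]
grip_width: 0.0001
grip_force: 0.0
```

```bash
cat >> h.py <<'E'
def knob():
    o,r=state();x=(MR.inv()*r).as_matrix();p=w2m(o['ee_pos'])
    k=p-x[:,0]*20.5
    print("knob est angle",np.arctan2(k[1],k[0])%6.2832-2.3562,"radius",np.hypot(k[0],k[1]),"tool turn",(np.arctan2(x[1,0],x[0,0])-np.pi/4))
E
python3 -c "
from h import *
knob()"
```

```text
t 19.98 machine mm [-121.9   94.7   26.5] toolx err -0.5316 zaxis [-7.e-04 -5.e-04 -1.e+00] F [ 0.2 -0.1 -0. ] w 0.1
knob est angle 0.2583208373387489 radius 153.05125179345802 tool turn 0.2537494847211277
```

```bash
python3 -c "
from h import *
snap('scene','s6')
for q in cams.spot_point('scene','knob_a')[:4]: print(q,w2m(onz('scene',q['at'],.095)).round(1))
for q in cams.spot_point('scene','tin')[:2]: print('tin',q,w2m(onz('scene',q['at'],.093)).round(1))
for q in cams.spot_point('scene','station')[:2]: print('st',q,w2m(onz('scene',q['at'],.055)).round(1))"
```

```text
{'at': [233.0, 353.2], 'confidence': 0.83} [-136.    79.8   40. ]
tin {'at': [215.3, 289.6], 'confidence': 0.58} [ 19.2 -96.6  38. ]
st {'at': [228.1, 293.0], 'confidence': 0.73} [ 19.9 -69.3  -0. ]
st {'at': [227.7, 281.3], 'confidence': 0.19} [ 55.9 -89.2  -0. ]
```

Request:
{"op": "step_arm", "data": {"commands": "-4.6 -0.55 0 0 0 -0.03; -4.6 -0.55 0 0 0 -0.03; -4.6 -0.55 0 0 0 -0.03; -4.6 -0.55 0 0 0 -0.03"}}

```text
time_s: 20.52
ee_pos: [0.4785, 0.1823, 0.0817]
tcp_rot: [0.853, 0.522, 0.0, -0.0]
ft_force: [1.8, 0.6, 0.6]
grip_width: -0.0001
grip_force: 0.6
```

The table is turning with the tin on it, so I'll carry on.

Request:
{"op": "step_arm", "data": {"commands": "-4.6 -0.55 0 0 0 -0.03; -4.6 -0.55 0 0 0 -0.03; -4.6 -0.55 0 0 0 -0.03; -4.6 -0.55 0 0 0 -0.03; -4.6 -0.55 0 0 0 -0.03; -4.6 -0.55 0 0 0 -0.03; -4.6 -0.55 0 0 0 -0.03; -4.6 -0.55 0 0 0 -0.03; -4.6 -0.55 0 0 0 -0.03; -4.6 -0.55 0 0 0 -0.03; -4.6 -0.55 0 0 0 -0.03; -4.6 -0.55 0 0 0 -0.03"}}

```text
time_s: 21.52
ee_pos: [0.4556, 0.1319, 0.0817]
tcp_rot: [0.746, 0.666, 0.0, -0.0]
ft_force: [0.8, 0.2, -0.7]
grip_width: 0.0001
grip_force: 0.5
```

Request:
{"op": "step_arm", "data": {"commands": "-4.6 -0.55 0 0 0 -0.03; -4.6 -0.55 0 0 0 -0.03; -4.6 -0.55 0 0 0 -0.03; -4.6 -0.55 0 0 0 -0.03; -4.6 -0.55 0 0 0 -0.03; -4.6 -0.55 0 0 0 -0.03; -4.6 -0.55 0 0 0 -0.03; -4.6 -0.55 0 0 0 -0.03; -4.6 -0.55 0 0 0 -0.03; -4.6 -0.55 0 0 0 -0.03; -4.6 -0.55 0 0 0 -0.03; -4.6 -0.55 0 0 0 -0.03"}}

```text
time_s: 22.52
ee_pos: [0.4519, 0.0767, 0.0817]
tcp_rot: [0.615, 0.789, 0.0, -0.0]
ft_force: [0.6, 1.1, 0.1]
grip_width: -0.0004
grip_force: 0.5
```

```bash
python3 -c "
from h import *
knob()"
```

```text
t 22.52 machine mm [-152.1  -27.    26.7] toolx err 0.3069 zaxis [-0.e+00  2.e-04 -1.e+00] F [0.5 1.1 0.1] w -0.4
knob est angle 1.093963878836616 radius 153.1686048213598 tool turn 1.0922832601069046
```

Request:
{"op": "step_arm", "data": {"commands": "-4.6 -0.55 0 0 0 -0.03; -4.6 -0.55 0 0 0 -0.03; -4.6 -0.55 0 0 0 -0.03; -4.6 -0.55 0 0 0 -0.03; -4.6 -0.55 0 0 0 -0.03; -4.6 -0.55 0 0 0 -0.03; -4.6 -0.55 0 0 0 -0.03; -3.1 -0.4 0 0 0 -0.02; -3.1 -0.4 0 0 0 -0.02; -3.1 -0.4 0 0 0 -0.02; -3.1 -0.4 0 0 0 -0.02; -3.1 -0.4 0 0 0 -0.02"}}

```text
time_s: 23.52
ee_pos: [0.4644, 0.0309, 0.0817]
tcp_rot: [0.486, 0.874, 0.0, -0.0]
ft_force: [-0.9, 4.7, 0.9]
grip_width: -0.0006
grip_force: 2.2
```

Request:
{"op": "step_arm", "data": {"commands": "-2.3 -0.3 0 0 0 -0.015; -2.3 -0.3 0 0 0 -0.015; -2.3 -0.3 0 0 0 -0.015; -2.3 -0.3 0 0 0 -0.015; -2.3 -0.3 0 0 0 -0.015; -2.3 -0.3 0 0 0 -0.015; 0 0 0 0 0 0; 0 0 0 0 0 0"}}

```text
time_s: 24.18
ee_pos: [0.4706, 0.0178, 0.0817]
tcp_rot: [0.446, 0.895, -0.0, 0.0]
ft_force: [-0.3, 0.5, 0.3]
grip_width: -0.0001
grip_force: 0.0
```

```bash
python3 -c "
from h import *
knob()"
```

```text
t 24.18 machine mm [-129.9  -84.6   26.7] toolx err 0.7055 zaxis [-1.e-04 -3.e-04 -1.e+00] F [-0.3  0.5  0.3] w -0.1
knob est angle 1.495205775831964 radius 153.77556397762072 tool turn 1.4909446926507375
```

The force rose to 4.7 N and then dropped, so the table was drawn in. I'll retreat and check.

Request:
{"op": "step_arm", "data": {"commands": "4 0 0 0 0 0; 6 0 0 0 0 0; 0 0 -20 0 0 0; 0 0 -35 0 0 0; 0 0 -35 0 0 0; 0 -25 -25 0 0 0; 0 -25 0 0 0 0; 0 -25 0 0 0 0; 0 0 0 0 0 0"}}

```text
time_s: 24.93
ee_pos: [0.4025, -0.0201, 0.1974]
tcp_rot: [0.447, 0.895, -0.0, 0.001]
ft_force: [0.1, 1.3, -0.1]
grip_width: -0.0002
grip_force: 0.0
```

```bash
python3 -c "
from h import *
state();im=snap('top','t7');b=im[:,:,::-1].copy()
a=rect('top',b,.055,.40,.80,-.4,.3,1000);g=cv2.cvtColor(a,cv2.COLOR_BGR2GRAY)
n,l,s,c=cv2.connectedComponentsWithStats((g<60).astype(np.uint8))
for i in range(1,n):
    if s[i,4]>2000:
        r=cv2.minAreaRect(np.argwhere(l==i)[:,::-1].astype(np.float32)); print(s[i],.8-r[0][1]/1000,.3-r[0][0]/1000,r[1],r[2])
cv2.imwrite('pics/fin.png',np.hstack([cv2.resize(rect('top',b,.131,.50,.80,-.05,.25,1300),(390,390)),cv2.resize(snap('scene','s7')[160:290,210:340,::-1],(390,390),interpolation=cv2.INTER_CUBIC)]))
"
```

```text
t 24.93 machine mm [-195.6 -126.6  142.4] toolx err 0.705 zaxis [ 1.4e-03 -7.0e-04 -1.0e+00] F [ 0.   1.3 -0.1] w -0.2
[ 185   25   44   56 2247] 0.7477350540161133 0.09367114257812498 (43.09186935424805, 54.352970123291016) 2.602562189102173
[  378   127   253   172 38396] 0.5871758728027344 -0.2038155822753906 (245.25180053710938, 158.5226287841797) 3.4893248081207275
[  52  134   92  110 9144] 0.6122656555175782 0.20189910888671875 (87.97077941894531, 107.05393981933594) 3.2704882621765137
[ 267  146   94  112 9361] 0.5988938140869141 -0.01316229248046874 (88.56233978271484, 107.53999328613281) 3.4473865032196045
[ 143  256  113  144 9673] 0.4722844848632813 0.10083621215820313 (111.27822875976562, 137.64442443847656) 3.3664605617523193
```

View pics/fin.png

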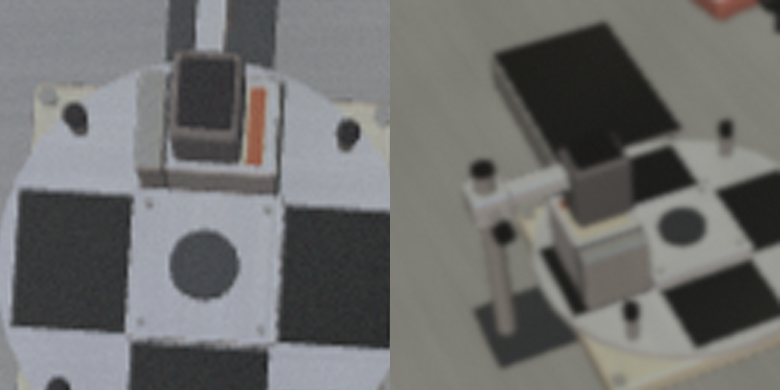

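The final picture shows the tin label up, flush with the hub flat and under the head. The pad angles match the starting stop, so the table has clicked in. Handing in.

```bash
python3 -c "
from h import *
print(env.close_job())"
```

```text
the job is handed in; nothing more can be done
None
```

The job is handed in at about 25 s: the tin was tipped twice to label up, pushed home against the hub flat about 2 mm off centre (not corrected), and the table turned one stop counter-clockwise so it clicked in with the tin under the print head.

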